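# Set the flow adjuster of a foot-pedal air valve

## Robot

A 6-joint arm with a two-finger parallel gripper is mounted at the origin on the work surface. World frame = base frame: x ahead of the robot, y to its left, z up, the work surface at z = 0. Lengths are in m, angles in rad, forces in N, time in s.
With the tool pointing down it reaches from about 0.35 to 1 m from the base axis. Payload 7.1 kg.
Tool frame: the origin (TCP) lies between the finger pads; the fingertips stand 22 mm ahead of it and the grasp point (between the pads) lies 3 mm ahead of it; x points along the fingers, y is the direction in which the jaws open and shut, and the axes are right-handed (so a half turn about x gives the same grasp; the last joint's range is limited). The gripper opens to 85 mm and grips with 20 to 120 N. Pads are 22 mm wide; open, the fingers measure 114 mm over their backs; the gripper's body (76 mm by 85 mm) begins 54 mm behind the grasp point. The pads swing forward as they close: fully open they stand 13 mm farther back than shut.
Start: joints at [-1.328, 0.423, 1.63, -0, 1.089, -0.019], TCP at [0.162, -0.604, 0.253] pointing down, gripper open.
Joint ranges: [-3, 3], [-0.9, 2.11], [0.09, 2.58], [-1.31, 4.45], [0.11, 2.69], [-2.54, 2.54]. Speed limits (rad/s): [2.39, 2.39, 3.01, 3.14, 3.14, 3.14].

## Interface

Orientations are given as a rotation vector (axis times angle).
In Python, from rig import manip gives the robot as it stands. The module is installed in compiled form; this text tells all that it offers. Calls block until the motion is done:
- manip.move_to(position, orientation): joint-space move of the TCP to a pose.
- manip.servo_line(position, orientation=None, rate=0.15): straight line of the TCP; orientation=None keeps the orientation; rate is the mean speed in m/s.
- manip.set_joints(angles): joint-space move.
- manip.command_gripper(opening, f_grip=None): finger opening in m; f_grip is the grip in N (None keeps the last); returns when the fingers have stopped.
- manip.hold(seconds).
- manip.solve_ik(position, orientation): joint angles nearest the present ones, or None.
- manip.camera(name): name is "scene" or "top" or "wrist"; returns a dict with "image" (400x640x3 uint8, red, green, blue), "fx", "fy", "cx", "cy" (pixels), "cam_to_world" (4x4, takes a point from camera to world coordinates); the wrist camera has in their place "mount" (4x4, takes a point from camera to tool coordinates, whose origin is the TCP and whose axes are the tool frame's). Camera axes: x right, y down, z forward; pixel columns grow to the right and rows downward; lengths in m; the calibration is good to about 2 mm. The wrist camera is an equidistant fisheye: a pixel r from the principal point sees the ray r / f radians off the axis. A picture is of the moment at which its call begins: read the wrist's pose just before it. There is no depth.
A pose or a line that the arm cannot do raises manip.IKError and nothing moves.
- manip.sign_off(): hands the job in, once; it reports no verdict.
Readings, each from a call of its own:
- manip.get_time(): time.
- manip.get_joint_positions(): joint angles.
- manip.get_joint_vel(): joint speeds.
- manip.get_tau(): joint torques, N m.
- manip.get_position(): TCP position.
- manip.get_ee_rot(): TCP orientation.
- manip.get_contact_force(): force on the tool from outside, world axes, zero at the start.
- manip.get_torque(): the same for the moment, N m.
- manip.get_width(): finger opening in m.
Only numpy, scipy, OpenCV 4.12 (cv2) and the standard library are available. Lean on these libraries where they do the work, as an engineer would, in place of code of your own. Each camera call takes 0.05 s, during which the arm holds its last target. There are 200 camera calls.

## Task

The foot-pedal air valve clamped to the plywood test board is being set up after an overhaul: press its yellow pedal right down to the stop for a moment to dump any trapped air, and let it come back up. Then screw the knurled brass flow-adjuster cap down (clockwise) until it bottoms out, back it off a quarter turn, and finish still gripping the cap there with the gripper around it, so that it cannot creep while a workmate tightens the lock ring. Leave the other things on the board and the bench where they are.

Things in the scene. Friction and masses are not known exactly. Their poses are not given: they have to be found in the camera images.
- test_board: plywood board 380 x 290 x 18 mm lying fixed on the bench with the foot valve clamped on it (fixed during the job); origin at the centre of its underside, x along the valve from the pedal's free end (-x) to the cap (+x), z up. The valve block (66 x 64 mm, top 72 mm above the bench) carries the cap on its axis at x = 85 mm, y = 0; two low red-handled toggle clamps stand at x = 85, y = +-112 mm, their handles along +x, at most 70 mm above the bench
- pedal (a joint): angle of the yellow pedal with black ribbed rubber pad: 0 = up at rest, grows as it is pressed, 0.20 rad = on its stop. A spring pushes it back up by itself: at the pad centre it takes about 7 N to start and 12 N to reach the stop
- pedal_pad (a point): centre of the top of the rubber pad near the pedal's free end, where to push down; at rest it is about 87 mm above the bench and tilted 0.17 rad (rising towards the free end), at the stop about 62 mm above the bench and nearly level. The pad is 78 mm long and 68 mm wide
- pedal_hinge_pin (a point): centre of the pedal's hinge pin, 125 mm from the pad centre towards the cap, 58 mm above the bench; the pin lies across the board (along its y)
- flow_cap (a joint): turn of the brass cap on its right-hand thread: 0 = bottomed out (a firm stop), grows as it is unscrewed (counter-clockwise seen from above), 6.2 rad = top of its travel. It starts part-way on, 2.0 to 4.4 rad above bottom. The cap rises 2.5 mm a turn, has a steady drag of about 0.08 N m and stays where it is left. It is seen as a white line on the cap's dark top, from the centre to one side: with the cap bottomed it points along the board towards the pedal
- cap_top (a point): centre of the cap's top, on its vertical axis: knurled cylinder 34 mm across and 24 mm tall, top 115 mm above the bench when bottomed. Below it is a neck 19 to 21 mm tall above the block, no wider than 32 mm (thread, dark lock ring, boss), so fingers can straddle the cap from above in any direction; the point turns with the cap
- spanner: steel open-ended spanner, 130 mm, lying on the plywood board beside the pedal; origin near its middle. Bystander
- sealant: small white bottle with a red cap, 28 mm across, 62 mm tall, standing on the plywood board on the other side of the pedal; origin under it. Bystander
- spare_fitting: brass fitting, 20 mm across, 26 mm tall, standing on the plywood board; origin under it. Bystander
- tape_measure: black and yellow tape measure, 66 x 38 x 62 mm, on the bench; origin under it. Bystander
- iron_head: steel golf iron head, about 80 mm long and 65 mm tall, on the bench; origin under it. Bystander
- screwdriver: orange-handled screwdriver, 190 mm, on the bench; origin near its middle. Bystander
- mallet: rubber-headed mallet with a wooden handle, 260 mm, on the bench; origin near its middle. Bystander

How it is judged:
On the way, in this order (a step that is already met when the one before it is completed fails the run):
1. the pedal is pressed down to its stop (value of joint pedal above 0.185 rad), for 0.2 s.
2. the pedal is let go and back up (value of joint pedal below 0.02 rad), for 0.2 s.
3. the cap is screwed down until it bottoms out (value of joint flow_cap below 0.08 rad), for 0.2 s.
At the end, for the whole second after the job is handed in: The cap stands a quarter turn above bottom (1.57 +- 0.25 rad), the fingers grip it with at least 3 N, straddling it (finger tips 5 mm or more below its top, centred within 15 mm), and the pedal is up (under 0.02 rad) (value of joint flow_cap between 1.32 and 1.82 rad and value of joint pedal below 0.02 rad and contact force between the fingers and flow_cap above 3 N and horizontal distance between the grasp point and cap_top below 0.015 m and z of the grasp point in the frame of cap_top below 0.014 m); the arm keeps its last pose, push and grip.
It fails at once if a bystander on the plywood board is knocked or moved by more than 20 mm (distance of any of spanner, sealant, spare_fitting from where it was at the start of the episode above 0.02 m).
It fails at once if a bystander on the bench is knocked or moved by more than 20 mm (distance of any of tape_measure, iron_head, screwdriver, mallet from where it was at the start of the episode above 0.02 m).
It also fails if it takes over 64 s, if anything falls off the work surface, if the arm or the gripper's body presses on something with over 40 N, if the wrist force passes 120 N, or if a joint passes its speed limit or range.

## Working session

There is one attempt and no reset: what is moved stays moved. The work goes in short steps, each a Python script; the robot and the scene stay as the last script left them, time stands still between calls to the robot, and variables do not carry over. Pictures are saved under pics/ and viewed, about 8 in all and at most 12, crops included, and the job is handed in when it is done.

```bash
mkdir -p pics
python3 - <<'E'
from rig import manip
import cv2,numpy as np
print(manip.get_time(),manip.get_position(),manip.get_ee_rot(),manip.get_width())
for n in("top","scene"):
    c=manip.camera(n); cv2.imwrite(f"pics/{n}1.png",c["image"][:,:,::-1])
    print(n,c["fx"],c["fy"],c["cx"],c["cy"],np.round(c["cam_to_world"],4).tolist())
E
```

```text
0.0 [ 0.16166281 -0.60317467  0.25251413] [ 2.0822501   0.27582275 -2.08259814] 0.08542201250230846
top 493.8357292244336 493.8357292244336 319.98413069892786 200.90782761622253 [[0.0156, -0.9759, 0.2178, 0.2602], [-0.9999, -0.0163, -0.0011, -0.0158], [0.0046, -0.2177, -0.976, 1.5914], [0.0, 0.0, 0.0, 1.0]]
scene 447.1036739346295 447.1036739346295 318.1279270025959 202.28600214099265 [[0.0999, 0.829, -0.5503, 1.485], [0.9949, -0.0898, 0.0454, -0.0651], [-0.0118, -0.552, -0.8338, 1.4068], [0.0, 0.0, 0.0, 1.0]]
```

View pics/top1.png

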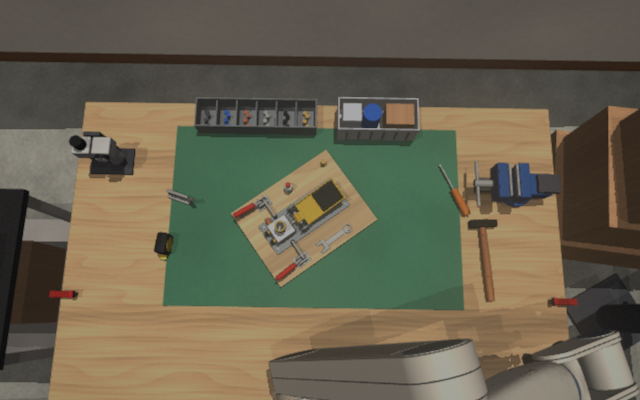

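View pics/scene1.png

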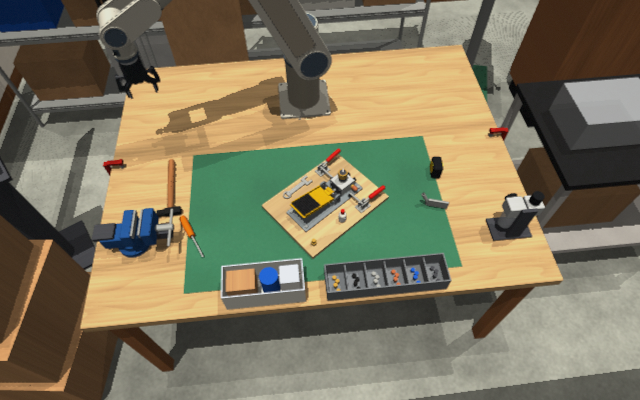

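The top view shows the board with its corners at about (232,209), (328,151), (376,217) and (281,287). The pad is near (326,196) and the cap near (280,228). In the scene view the cap is near (343,173) and the pad near (310,205). I'll fit the board next.

```bash
cat > h.py <<'E'
from rig import manip
import cv2,numpy as np
from scipy.spatial.transform import Rotation as R
def cast(c,uv,z):
    uv=np.atleast_2d(uv).astype(float); T=c["cam_to_world"]
    d=np.c_[(uv[:,0]-c["cx"])/c["fx"],(uv[:,1]-c["cy"])/c["fy"],np.ones(len(uv))]@T[:3,:3].T
    return T[:3,3]+d*((z-T[2,3])/d[:,2])[:,None]
def proj(c,p):
    T=c["cam_to_world"]; q=(np.atleast_2d(p)-T[:3,3])@T[:3,:3]
    return np.c_[c["fx"]*q[:,0]/q[:,2]+c["cx"],c["fy"]*q[:,1]/q[:,2]+c["cy"]]
def down(jaw):  # tool x down, tool y (jaws) at world angle jaw
    x=np.array([0,0,-1.]);y=np.array([np.cos(jaw),np.sin(jaw),0])
    return R.from_matrix(np.c_[x,y,np.cross(x,y)]).as_rotvec()
E
python3 - <<'E'
from h import *
out=[]
for n,(x0,y0,x1,y1) in(("top",(222,142,386,296)),("scene",(255,145,395,262))):
    c=manip.camera(n); im=c["image"]; hsv=cv2.cvtColor(im,cv2.COLOR_RGB2HSV)
    m=cv2.inRange(hsv,(8,50,90),(24,200,255)); k=np.zeros_like(m); k[y0:y1,x0:x1]=m[y0:y1,x0:x1]
    k=cv2.morphologyEx(k,cv2.MORPH_OPEN,np.ones((3,3),np.uint8))
    p=np.argwhere(k)[:,::-1]; w=cast(c,p,.018)
    r=cv2.minAreaRect((w[:,:2]*1000).astype(np.float32)); print(n,"board",r)
    y=cv2.inRange(hsv,(22,150,120),(32,255,255)); q=np.zeros_like(y); q[y0:y1,x0:x1]=y[y0:y1,x0:x1]
    yy=np.argwhere(q)[:,::-1]; print("yellow px",len(yy),yy.mean(0),cast(c,yy.mean(0),.07))
    # candidate axis from rect: long side
    ctr=np.array(r[0])/1000; box=cv2.boxPoints(r)/1000; e=box[1]-box[0],box[2]-box[1]
    a=max(e,key=np.linalg.norm); a=a/np.linalg.norm(a)
    yp=cast(c,yy.mean(0),.07)[0,:2]
    capc=None
    for s in(1,-1):
        ax=a*s; ay=np.array([-ax[1],ax[0]])
        print(" ax",ax," yellow in board frame",(yp-ctr)@ax,(yp-ctr)@ay)
    s=-np.sign((yp-ctr)@a) if abs((yp-ctr)@a)>.005 else 1
    ax=a*s
    B=lambda x,y,z:np.r_[ctr+ax*x+np.array([-ax[1],ax[0]])*y,z]
    S=4; im2=cv2.resize(im[y0:y1,x0:x1],None,fx=S,fy=S,interpolation=cv2.INTER_CUBIC)[:,:,::-1].copy()
    for P,col in((B(.085,0,.115),(255,0,255)),(B(-.19,-.145,.018),(255,0,0)),(B(-.19,.145,.018),(0,0,255)),(B(.19,-.145,.018),(255,255,0)),(B(.19,.145,.018),(0,255,255))):
        u=proj(c,P)[0]; cv2.circle(im2,tuple(np.int32((u-(x0,y0)+.5)*S)),4,col,2)
    print("cap",B(.085,0,.115)); out.append(im2)
H=max(i.shape[0] for i in out)
v=np.hstack([cv2.copyMakeBorder(i,0,H-i.shape[0],0,0,0) for i in out]); v=cv2.resize(v,(800,int(800*v.shape[0]/v.shape[1])),interpolation=cv2.INTER_AREA)
cv2.imwrite("pics/crop.png",v)
E
```

```text
top board ((559.3956909179688, 34.77470397949219), (289.1993408203125, 379.1157531738281), 35.870391845703125)
yellow px 502 [310.25697211 208.74103586] [[0.5739371 0.0126886 0.07     ]]
 ax [ 0.58595365 -0.8103445 ]  yellow in board frame 0.02641794025094285 -0.0011578806398594378
 ax [-0.58595365  0.8103445 ]  yellow in board frame -0.02641794025094285 0.0011578806398594378
cap [0.50958963 0.10365399 0.115     ]
scene board ((463.4915771484375, -36.840545654296875), (538.6644287109375, 381.0009765625), 35.93928909301758)
yellow px 366 [318.23224044 197.28961749] [[0.58123983 0.01025565 0.07      ]]
 ax [0.80963933 0.58692765]  yellow in board frame 0.12297567320286036 -0.030978771021534776
 ax [-0.80963933 -0.58692765]  yellow in board frame -0.12297567320286036 0.030978771021534776
cap [ 0.39467223 -0.0867294   0.115     ]
```

View pics/crop.png

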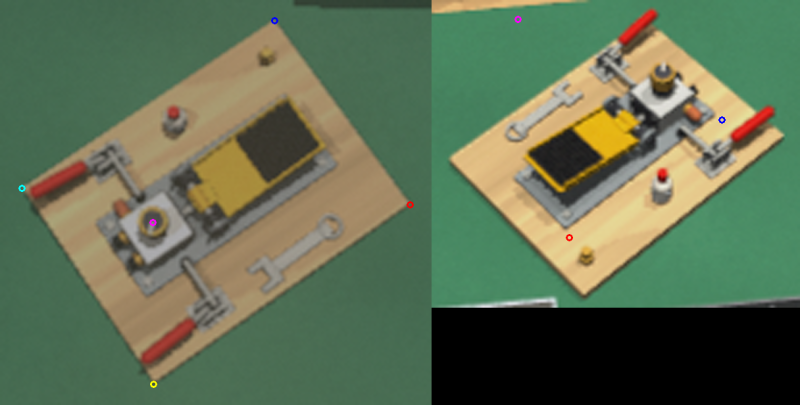

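The top-view fit comes out at 379 x 289 mm, which matches the board, and its axis passes through the cap and pedal. The scene mask also picked up the table edge, so I'm discarding that fit. Next I'll measure the pad and press the pedal.

```bash
cat >> h.py <<'E'
C=np.array([.5594,.0348]); AX=np.array([-.58595,.81034]); AY=np.array([-AX[1],AX[0]]); TH=np.arctan2(AX[1],AX[0])
B=lambda x,y,z:np.r_[C+AX*x+AY*y,z]
inB=lambda p:np.array([(p[:2]-C)@AX,(p[:2]-C)@AY])
E
python3 - <<'E'
from h import *
c=manip.camera("top"); im=c["image"]; 
m=np.zeros(im.shape[:2],np.uint8)
g=(im.max(2)<60).astype(np.uint8); m[175:216,308:350]=g[175:216,308:350]
n,l,s,ce=cv2.connectedComponentsWithStats(m); i=1+np.argmax(s[1:,4])
w=cast(c,np.argwhere(l==i)[:,::-1],.087); r=cv2.minAreaRect((w[:,:2]*1000).astype(np.float32))
p=np.array(r[0])/1000; b=inB(p); print("pad",r,"board frame",b)
assert abs(b[1])<.008 and -.15<b[0]<-.05
jaw=min((TH+np.pi/2,TH-np.pi/2),key=lambda a:abs(np.cos(a)*0+ (a)))
cand=[]
for jaw in(TH+np.pi/2,TH-np.pi/2):
    q=manip.solve_ik(B(b[0],0,.16),down(jaw)); print(jaw,None if q is None else np.round(q,2))
    if q is not None:cand.append((abs(q[5]),jaw))
jaw=min(cand)[1]
manip.command_gripper(0.0)
manip.move_to(B(b[0],0,.16),down(jaw)); print(manip.get_time(),manip.get_position(),manip.get_contact_force(),manip.get_width())
np.save("pad.npy",np.r_[b[0],jaw])
cv2.imwrite("pics/w1.png",manip.camera("wrist")["image"][:,:,::-1])
E
```

```text
pad ((613.5790405273438, -38.624732971191406), (65.26679992675781, 72.64210510253906), 36.7108268737793) board frame [-0.09124521 -0.00088022]
3.767648775674407 [-0.08  0.52  1.72  0.    0.9   2.43]
0.6260561220846137 [-0.08  0.52  1.72 -0.    0.9  -0.71]
3.5917 [ 0.61289681 -0.03999719  0.1601296 ] [-0.22717626  0.01614856 -0.51077847] -1.125388466604269e-05
```

View pics/w1.png

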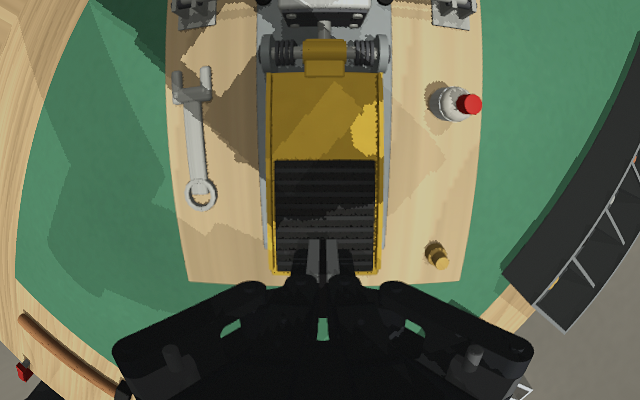

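The wrist view shows the closed fingertips at about (322,245), over the middle of the pad's width (pad rows 160-272). The spanner, sealant and fitting are well clear on either side. Pressing now, with force checks as it goes down.

Run:
```python
from h import *
bx,jaw=np.load("pad.npy"); f0=manip.get_contact_force()
manip.servo_line(B(bx,0,.115),rate=.1)
z=.115
while z>.074:
    z-=.004 if z>.091 else .0015
    manip.servo_line(B(bx,0,z),rate=.04); f=manip.get_contact_force()-f0
    print(round(z,4),manip.get_position()[2].round(4),f.round(1),manip.get_time())
    if f[2]>24: break
manip.hold(.4); print((manip.get_contact_force()-f0).round(1),manip.get_position()[2])
manip.servo_line(B(bx,0,.13),rate=.1)
manip.servo_line(B(bx,0,.20),rate=.2); manip.hold(.1)
print(manip.get_time(),manip.get_contact_force().round(2))
```

```text
0.111 0.1113 [-0.4 -0.1  0.5] 4.4917
0.107 0.1079 [-0.3 -0.5  8.5] 4.7417
0.103 0.1043 [ 0.7 -1.7  8.8] 4.9917
0.099 0.1005 [ 1.  -3.9 10.5] 5.2417
0.095 0.0967 [ 0.8 -4.1 11.1] 5.4917
0.091 0.0929 [ 2.2 -6.9 12.3] 5.7417
0.0895 0.0916 [ 1.4 -7.  12.4] 5.9917
0.088 0.0902 [ 1.7 -7.8 13.5] 6.2417
0.0865 0.0888 [ 1.6 -8.6 13.6] 6.4917
0.085 0.0873 [ 1.7 -7.6 14.2] 6.7417
0.0835 0.0859 [  0.8 -10.2  14.8] 6.9917
0.082 0.0845 [ 1.8 -8.7 15.9] 7.2417
0.0805 0.0839 [-2.4 -9.5 22.4] 7.4917
0.079 0.0836 [-5.4 -8.3 33.9] 7.7417
[-5.7 -9.2 33.7] 0.08362995634311125
9.4 [-0.33  0.22 -0.43]
```

The pedal reached its stop: force rose sharply at TCP z = 0.084, so the tip was at 62 mm as expected, and I held it and released. Next is hovering over the cap with the gripper open and joint 6 near its upper end, to read the white line.

```bash
cat >> h.py <<'E'
def wcast(c,uv,z,pos,rot):
    uv=np.atleast_2d(uv).astype(float); a=np.c_[(uv[:,0]-c["cx"])/c["fx"],(uv[:,1]-c["cy"])/c["fy"]]
    t=np.linalg.norm(a,axis=1); d=np.c_[a*(np.sin(t)/np.maximum(t,1e-9))[:,None],np.cos(t)]
    M=np.eye(4); M[:3,:3]=R.from_rotvec(rot).as_matrix(); M[:3,3]=pos; T=M@c["mount"]
    d=d@T[:3,:3].T
    return T[:3,3]+d*((z-T[2,3])/d[:,2])[:,None]
def wproj(c,p,pos,rot):
    M=np.eye(4); M[:3,:3]=R.from_rotvec(rot).as_matrix(); M[:3,3]=pos; T=M@c["mount"]
    q=(np.atleast_2d(p)-T[:3,3])@T[:3,:3]; s=np.linalg.norm(q[:,:2],axis=1); t=np.arctan2(s,q[:,2])
    return np.c_[c["cx"]+c["fx"]*t*q[:,0]/s,c["cy"]+c["fy"]*t*q[:,1]/s]
def rectify(c,z,pos,rot,ctr,half,n):  # metric top-down patch in board frame: +x right, +y up
    g=np.linspace(-half,half,n); X,Y=np.meshgrid(g,-g)
    P=np.c_[ctr[0]+AX[0]*X.ravel()+AY[0]*Y.ravel(),ctr[1]+AX[1]*X.ravel()+AY[1]*Y.ravel(),np.full(X.size,z)]
    uv=wproj(c,P,pos,rot).astype(np.float32).reshape(n,n,2)
    return cv2.remap(c["image"],uv[:,:,0],uv[:,:,1],cv2.INTER_LINEAR)
E
python3 - <<'E'
from h import *
cap=B(.085,0,.2); print(cap)
q=manip.solve_ik(cap,down(.6)); off=q[5]-.6; print(np.round(q,3))
jaw=2.40-off
q=np.array(q); q[5]=2.40
manip.set_joints(q); manip.command_gripper(.085)
print(manip.get_time(),manip.get_position(),off)
pos,rot=manip.get_position(),manip.get_ee_rot(); print("jaw",np.arctan2(*R.from_rotvec(rot).as_matrix()[[1,0],1]))
c=manip.camera("wrist"); cv2.imwrite("pics/w2.png",c["image"][:,:,::-1])
print("cap px",wproj(c,B(.085,0,.1163),pos,rot))
p=rectify(c,.1163,pos,rot,cap[:2],.04,400)
cv2.imwrite("pics/w2r.png",np.hstack([p,cv2.resize(c["image"],(400,250)) if 0 else p[:, :0]])[:,:,::-1])
v=np.zeros((400,1040//1,3),np.uint8); v[:,:640]=c["image"]; v[:,640:]=p
cv2.imwrite("pics/w2v.png",cv2.resize(v,(800,308),interpolation=cv2.INTER_AREA)[:,:,::-1])
E
```

```text
[0.50959425 0.1036789  0.2       ]
[ 0.178  0.344  1.902 -0.     0.896 -0.422]
12.8083 [0.5096001  0.10369233 0.19999906] -1.022170775906822
jaw -2.2221232809723257
cap px [[323.38095332 214.09556534]]
```

View pics/w2v.png

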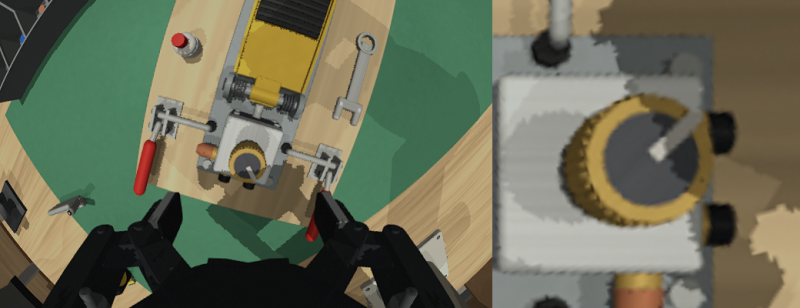

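The rectified patch on the right shows the cap's dark disc at about (652,157), within 2 mm of prediction. The white line runs from (657,155) to (700,115), about +43° in the board frame, so the cap is about 3.9 rad above bottom. Joint 6 can cover that in one pass. I'll refine those values, then grip and screw down.

```bash
cat >> h.py <<'E'
def lineangle(p,half):  # rectified patch -> disc centre (m, board frame) and line angle
    n=len(p); k=(n-1)/(2*half); hsv=cv2.cvtColor(p,cv2.COLOR_RGB2HSV)
    Y,X=np.mgrid[:n,:n]; c0=(n-1)/2; near=np.hypot(X-c0,Y-c0)<.018*k
    dk=((hsv[:,:,1]<70)&(hsv[:,:,2]<100)&near).astype(np.uint8)
    dk=cv2.morphologyEx(dk,cv2.MORPH_OPEN,np.ones((7,7),np.uint8))
    N,l,s,_=cv2.connectedComponentsWithStats(dk); i=1+np.argmax(s[1:,4])
    (cx,cy),r=cv2.minEnclosingCircle(np.argwhere(l==i)[:,::-1].astype(np.float32))
    g=p.max(2).astype(float); ring=np.hypot(X-cx,Y-cy); a=np.deg2rad(np.arange(0,360,2))
    prof=np.array([np.mean([g[int(round(cy-q*np.sin(t))),int(round(cx+q*np.cos(t)))]-2*float(p[int(round(cy-q*np.sin(t))),int(round(cx+q*np.cos(t)))].max()-p[int(round(cy-q*np.sin(t))),int(round(cx+q*np.cos(t)))].min()) for q in np.linspace(.3,.85,12)*r]) for t in a])
    w=np.clip(prof-np.percentile(prof,85),0,None); w*=np.cos(a-a[prof.argmax()])>.85
    ang=np.angle((w*np.exp(1j*a)).sum())
    return np.array([cx-c0,c0-cy])/k,r/k,ang,(ang-np.pi)%(2*np.pi)
def pose(xy,z,q6):
    q=np.array(manip.solve_ik(np.r_[xy,z],manip.get_ee_rot())); q[5]=q6; return q
E
python3 - <<'E'
from h import *
p=cv2.imread("pics/w2r.png")[:,:,::-1]
o,r,ang,cap=lineangle(p,.04); print("offset",o,"r",r,"ang",ang,"cap",cap)
assert abs(cap-3.89)<.3 and np.linalg.norm(o)<.005
xy=B(.085+o[0]/2,o[1]/2,0)[:2]; np.save("cap.npy",np.r_[xy,cap])
zt=.115+.0025*cap/(2*np.pi)
rot=down(-2.2221)
f0=manip.get_contact_force(); t0=manip.get_torque()
manip.servo_line(np.r_[xy,zt+.02],rate=.12)
manip.servo_line(np.r_[xy,zt-.008],rate=.06)
print(manip.get_time(),manip.get_position(),manip.get_contact_force()-f0)
manip.command_gripper(0.0,f_grip=50); manip.hold(.1)
print("grip",manip.get_time(),manip.get_width(),manip.get_contact_force()-f0,manip.get_torque()-t0,manip.get_joint_positions().round(3))
cv2.imwrite("pics/w3.png",manip.camera("wrist")["image"][:,:,::-1])
E
```

```text
offset [ 0.00131106 -0.00142152] r 0.012255717877457314 ang 0.8149326010279153 cap 3.9565252546177083
14.15 [0.50967786 0.10459472 0.10829003] [0.91158749 0.76001502 0.65905797]
grip 14.775 0.03284454158539756 [-1.56558379 -1.04281472  6.67222928] [-0.14410027  0.21495621 -0.03780964] [ 0.179  0.493  1.947 -0.     0.701  2.402]
```

The gripper closed on the cap at 32.8 mm, which fits the 34 mm knurled diameter. Now screwing down while watching the torque.

Run:
```python
from h import *
x,y,cap=np.load("cap.npy"); xy=[x,y]; t0=manip.get_torque(); z0=.1083; q0=2.40; d=0
tgt=[]
while d<cap+.35:
    d+=.35 if d<cap-.5 else .08
    q=pose(xy,z0-.0025*min(d,cap)/(2*np.pi),q0-d); manip.set_joints(q)
    T=manip.get_torque()-t0; F=manip.get_contact_force(); tau=manip.get_tau()[5]
    print(round(d,2),round(manip.get_time(),2),T.round(2),F.round(1),"tau6",round(tau,2),round(q0-manip.get_joint_positions()[5],3))
    if d>1.5 and abs(T[2])>.5: break
manip.hold(.3); print(manip.get_time(),(manip.get_torque()-t0).round(3),manip.get_joint_positions().round(3),manip.get_width())
pos,rot=manip.get_position(),manip.get_ee_rot(); c=manip.camera("wrist")
p=rectify(c,.115,pos,rot,xy,.04,400); cv2.imwrite("pics/w4r.png",p[:,:,::-1])
v=np.zeros((400,1040,3),np.uint8); v[:,:640]=c["image"]; v[:,640:]=p
cv2.imwrite("pics/w4v.png",cv2.resize(v,(800,308),interpolation=cv2.INTER_AREA)[:,:,::-1])
```

```text
0.35 15.26 [-0.12  0.31  0.05] [-3.6 -1.6 11.9] tau6 -0.06 0.35
0.7 15.68 [-0.21  0.41 -0.  ] [-3.5 -1.4 14.6] tau6 -0.07 0.7
1.05 16.11 [-0.31  0.58  0.06] [-5.  -2.5 17.2] tau6 -0.07 1.05
1.4 16.53 [-0.45  0.67  0.04] [-5.6 -2.7 20.3] tau6 -0.07 1.4
1.75 16.96 [-0.5   0.74  0.06] [-6.1 -4.2 22.4] tau6 -0.07 1.75
2.1 17.38 [-0.66  0.92  0.06] [-7.1 -4.5 26. ] tau6 -0.07 2.1
2.45 17.81 [-0.25  0.88 -0.9 ] [-6.1 -1.8 23.4] tau6 -1.03 2.449
18.1083 [-0.204  0.815 -0.927] [ 0.181  0.492  1.949 -0.003  0.696 -0.049] 0.032388293164438364
```

View pics/w4v.png

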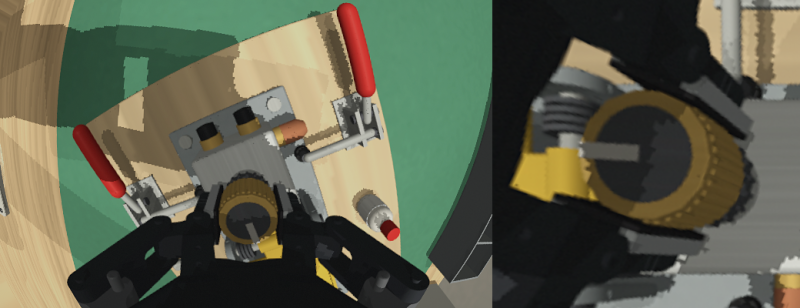

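The last pass went the wrong way. With the tool pointing down, decreasing joint 6 turns the cap counter-clockwise. The start reading (3.96 rad) plus the turn, together with the rising upward push, shows the cap is now at its top stop of about 6.2 rad, where the line also points towards the pedal. No rule is broken. I'll turn clockwise by increasing joint 6, regrip once, and continue until it bottoms.

Run:
```python
from h import *
x,y,_=np.load("cap.npy"); xy=[x,y]; Z=lambda cap:.1083+.0004*(max(cap,0)-3.956)
q6=manip.get_joint_positions()[5]; s=q6+.05; cap=6.2
def turn(dq):
    global q6,cap
    q6+=dq; cap-=dq; manip.set_joints(pose(xy,Z(cap),q6))
    T=manip.get_torque(); print(round(q6,2),"cap~",round(cap,2),"t",round(manip.get_time(),2),T.round(2),manip.get_contact_force().round(1),"tau6",round(manip.get_tau()[5],2))
while q6<2.25: turn(.35)
manip.command_gripper(.06); manip.hold(.1)
T0=manip.get_torque(); print("free",manip.get_time(),T0.round(2),manip.get_contact_force().round(1))
pos,rot=manip.get_position(),manip.get_ee_rot(); c=manip.camera("wrist")
p=rectify(c,.115+.0004*cap,pos,rot,xy,.04,400)
v=np.zeros((400,1040,3),np.uint8); v[:,:640]=c["image"]; v[:,640:]=p
cv2.imwrite("pics/w5r.png",p[:,:,::-1]); cv2.imwrite("pics/w5v.png",cv2.resize(v,(800,308),interpolation=cv2.INTER_AREA)[:,:,::-1])
try: print(lineangle(p,.04))
except Exception as e: print(e)
```

```text
0.3 cap~ 5.85 t 18.59 [-0.2   0.19 -0.07] [-0.1 -0.6  6.4] tau6 0.12
0.65 cap~ 5.5 t 19.02 [-0.16  0.16 -0.06] [ 0.1 -1.9  6.8] tau6 0.06
1.0 cap~ 5.15 t 19.44 [-0.16  0.17 -0.07] [ 0.  -2.1  6. ] tau6 0.06
1.35 cap~ 4.8 t 19.87 [-0.22  0.11 -0.05] [-0.6 -1.6  6. ] tau6 0.06
1.7 cap~ 4.45 t 20.29 [-0.33  0.12 -0.09] [-1.4 -3.1  6.2] tau6 0.06
2.05 cap~ 4.1 t 20.72 [-0.45  0.13 -0.1 ] [-0.8 -2.5  5.5] tau6 0.06
2.4 cap~ 3.75 t 21.14 [-0.44  0.16 -0.11] [-0.8 -3.4  6. ] tau6 0.06
free 21.625 [-0.02  0.03  0.01] [-0.4  0.6 -0.5]
(array([ 0.00051209, -0.00057712]), 0.012361083066553102, np.float64(0.6006026332260572), np.float64(3.7421952868158503))
```

View pics/w5v.png

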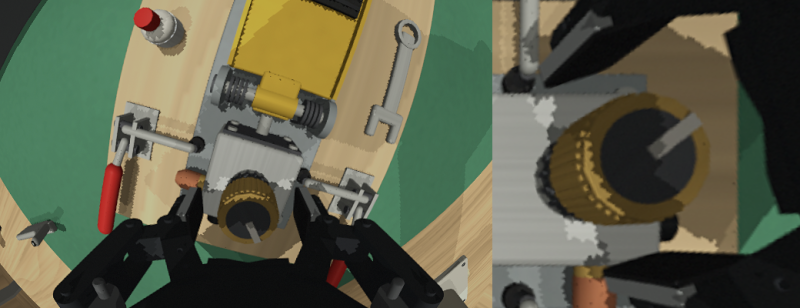

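The line now reads 3.74 rad against 3.75 predicted, which confirms the direction. Unwinding joint 6 with the jaws open, then regripping and screwing down to the bottom.

Run:
```python
from h import *
x,y,_=np.load("cap.npy"); xy=[x,y]; Z=lambda cap:.1083+.0004*(max(cap,0)-3.956)
cap=3.742; T0=manip.get_torque(); q6=-2.1
q=manip.get_joint_positions(); 
for a in (.9,-.6,-2.1): q[5]=a; manip.set_joints(q)
print("t",manip.get_time(),manip.get_position())
manip.command_gripper(0.0,f_grip=50); manip.hold(.1); Tg=manip.get_torque(); print(manip.get_width(),Tg.round(2),manip.get_contact_force().round(1))
d=0
while d<4.3:
    s=.35 if d<3.2 else .07; d+=s; manip.set_joints(pose(xy,Z(cap-d),q6+d))
    tau=manip.get_tau()[5]; T=manip.get_torque()
    if d>3: print(round(d,2),round(manip.get_time(),2),T.round(2),"tau6",round(tau,2),manip.get_contact_force().round(1))
    if tau>.6: break
manip.hold(.4); print(manip.get_time(),manip.get_tau()[5],manip.get_joint_positions().round(3))
pos,rot=manip.get_position(),manip.get_ee_rot(); c=manip.camera("wrist")
p=rectify(c,.115,pos,rot,xy,.04,400)
v=np.zeros((400,1040,3),np.uint8); v[:,:640]=c["image"]; v[:,640:]=p
cv2.imwrite("pics/w6r.png",p[:,:,::-1]); cv2.imwrite("pics/w6v.png",cv2.resize(v,(800,308),interpolation=cv2.INTER_AREA)[:,:,::-1])
try: print(lineangle(p,.04))
except Exception as e: print(e)
```

```text
t 25.7 [0.50971394 0.10466165 0.10810268]
0.03265740581459189 [-0.6   0.03 -0.05] [ 0.6 -4.   4.7]
3.15 29.98 [-0.37  0.18 -0.05] tau6 0.06 [ 1.5 -2.1  4.4]
3.5 30.41 [-0.34  0.05 -0.14] tau6 0.1 [ 0.4 -2.9  5.2]
3.57 30.66 [-0.37  0.01 -0.1 ] tau6 0.07 [ 1.  -2.5  4.8]
3.64 30.91 [-0.44  0.03 -0.1 ] tau6 0.07 [ 1.7 -3.4  4.9]
3.71 31.16 [-0.46  0.05 -0.08] tau6 0.07 [ 0.6 -3.5  5.7]
3.78 31.41 [-0.48 -0.01 -0.08] tau6 0.07 [ 0.6 -4.   5.7]
3.85 31.66 [-0.47 -0.02  0.61] tau6 0.72 [ 1.  -3.8  4.3]
32.0583 0.5555622093379498 [ 0.182  0.493  1.956 -0.007  0.677  1.742]
(array([-0.00128907, -0.0003819 ]), 0.014175269717261905, np.float64(3.13710130131571), np.float64(6.278693954905503))
```

View pics/w6v.png

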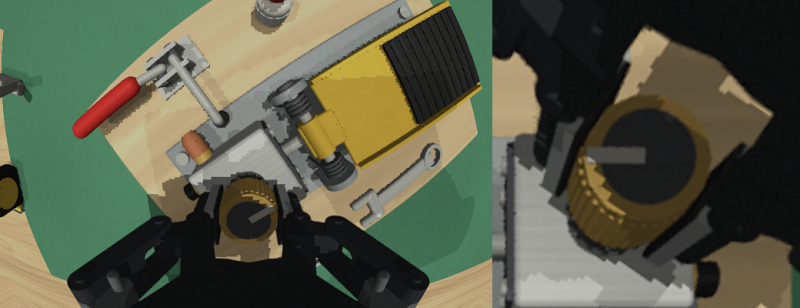

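The cap has bottomed: a firm torque stop at 3.8 rad of turn, against 3.74 measured beforehand, with the line pointing at the pedal (180°). Backing off a quarter turn and checking.

Run:
```python
from h import *
x,y,_=np.load("cap.npy"); xy=[x,y]; Z=lambda cap:.1083+.0004*(max(cap,0)-3.956)
for cap in (.4,.8,1.2,1.57): manip.set_joints(pose(xy,Z(cap),1.705-cap)); print(manip.get_time(),round(manip.get_tau()[5],2))
manip.hold(.3)
pos,rot=manip.get_position(),manip.get_ee_rot(); c=manip.camera("wrist")
print(pos,manip.get_width(),manip.get_contact_force().round(1),manip.get_torque().round(2),manip.get_joint_positions().round(3))
p=rectify(c,.1156,pos,rot,xy,.04,400)
v=np.zeros((400,1040,3),np.uint8); v[:,:640]=c["image"]; v[:,640:]=p
cv2.imwrite("pics/w7v.png",cv2.resize(v,(800,308),interpolation=cv2.INTER_AREA)[:,:,::-1])
try: print(lineangle(p,.04))
except Exception as e: print(e)
```

```text
32.6083 -0.03
33.075 -0.05
33.5417 -0.04
33.9833 -0.06
[0.50983225 0.10458503 0.10748563] 0.032593840600671276 [ 1.3 -3.1  5.7] [-0.61  0.31  0.18] [ 0.182  0.491  1.957 -0.007  0.677  0.128]
(array([ 0.00061528, -0.00053455]), 0.012366356718211544, np.float64(-1.5398762408408675), np.float64(1.6017164127489254))
```

View pics/w7v.png

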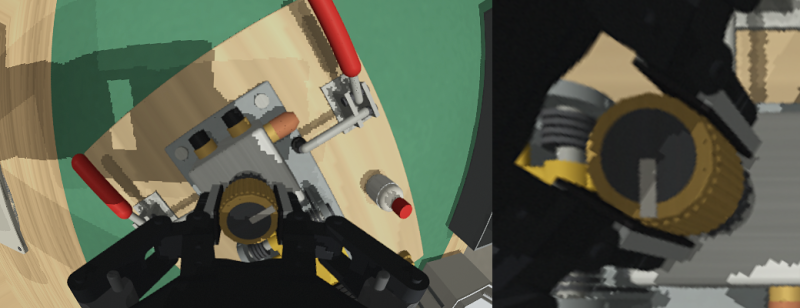

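The line points straight to the board's -y side in the rectified patch, from (648,160) to (648,215). That reads 1.60 rad above bottom, inside 1.57 ± 0.25, and the grip is still closed on the cap. Handing in.

```bash
python3 -c "
from rig import manip
print(manip.get_time(),manip.get_width()); manip.sign_off()"
```

```text
34.3333 0.032593840600671276
the job is handed in; nothing more can be done
```

The job is handed in at 34.3 s of the 64 s allowed, with the gripper still holding the cap a quarter turn above bottom. The hand-in gave no verdict.

- **Pedal:** I pressed it to its stop, where the force rose sharply to 34 N with the fingertip at 62 mm. I held it there for about 0.4 s and let it up. I didn't measure its angle afterwards, but nothing touched it again.
- **My mistake:** my first turn of the cap went the wrong way, because I had the sign of the last joint reversed. It unscrewed the cap from about 3.96 rad to its top stop, with about 0.9 N m on the cap. The white line and the torque showed the error; I then reversed, regripped once and screwed the cap down.
- **Cap:** it bottomed against a firm stop after about 3.8 rad, against 3.74 measured beforehand, and the line pointed at the pedal.
- **Last checks:**
  - The line reads 1.60 rad above bottom; the target is 1.57 ± 0.25.
  - The jaws are closed on the cap at 32.6 mm, with the grip set to 50 N; I didn't measure the finger force itself.
  - The grasp point is about 11 mm below the cap's top and centred within about 2 mm.
- **Bystanders:** the pictures along the way showed nothing knocked, but I didn't measure their positions at the end.

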